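Feed a memo pad under the guillotine guard with the push stick and clamp it

ROBOT

A 6-joint arm with a two-finger parallel gripper is mounted at the origin on a cart in front of the work surface, level with it; the furniture and walls round the work are solid. World frame = base frame: x ahead of the robot, y to its left, z up, the work surface at z = 0. Lengths are in m, angles in rad, forces in N, time in s.
With the tool pointing down it reaches from about 0.3 to 0.775 m from the base axis. Payload 14.6 kg.
Tool frame: the origin (TCP) lies on the centre line of the jaws, within the pads' length; the fingertips stand 25 mm ahead of it and the grasp point (between the pads) lies 6 mm ahead of it; z points along the fingers, y is the line along which they close (so a half turn about z gives the same grasp; the last joint's range is limited). The gripper opens to 94 mm and grips with 3 to 60 N. Pads are 16 mm wide; open, the fingers measure 119 mm over their backs; the gripper's body (75 mm by 177 mm) begins 78 mm behind the grasp point.
Start: joints at [1.133, 0.3, 1.521, -0, 1.321, -0.067], TCP at [0.199, 0.513, 0.23] pointing down, gripper open.
Joint ranges: [-3.03, 3.03], [-0.79, 2.21], [0.23, 2.52], [-1.04, 4.18], [0, 3.07], [-2.55, 2.55]. Speed limits (rad/s): [2.22, 2.22, 2.57, 3.14, 3.14, 3.14].

INTERFACE

Orientations are given as a rotation vector (axis times angle).
In Python, from plant import robot gives the robot as it stands. The module is installed in compiled form; this text tells all that it offers.
- The arm moves only by the shell command python3 -m jog 'ROWS' [FORCE]. ROWS is JSON, a list of rows, each a list of 7 numbers: the turn, a rotation vector about the tool's x, y, z in degrees, then the shift along the tool's x, y, z in m, then the closure, from 0 (fully open) to 1 (shut). In form: [[wx, wy, wz, dx, dy, dz, fingers], ...]. A call has 1 to 12 rows; each row shifts and turns the commanded pose from where the row before left it, along the tool's axes as they then stand; what a row does not reach is not made up. A row lasts 1/10 s, in which the tool goes at most 50 mm and 8.59 degrees, less where a joint would pass 70% of its speed; a pose out of reach is approached as far as the arm can. A call is refused whole if a number of a shift passes 0.05 or a number of a turn 8.59, either way. A call with a gripper value outside its range is refused whole. The fingers move at their own pace and stop on an object; FORCE is the grip in N (left out, the last holds). Time passes only in rows, so rows that do not move let the fingers close. It gives the time, the measured TCP pose, the force, the opening and the grip force at its end, in the units of the state.
- robot.observe(): the state, without advancing time (a new reading comes with each control period).
- robot.capture(name): name is "scene" or "top" or "wrist"; returns a dict with "image" (420x560x3 uint8, blue, green, red), "range_z" (420x560 float32, m along the optical axis (not along the pixel's ray), 0 where there is no reading), "fx", "fy", "cx", "cy" (pixels), "k1" (the pictures are not rectified: a ray, as slopes to the right and down, at radius r is drawn at 1 + k1 r^2 times it, then the intrinsics apply), "view" (4x4, takes a point from world to camera coordinates). Camera axes: x right, y down, z forward; pixel columns grow to the right and rows downward; lengths in m; the calibration is good to about 2 mm. A picture is of the moment at which its call begins.
- robot.close_job(): hands the job in; it is judged then, once.
The state is a dict: "t": time; "joint_positions": joint angles; "qvel": joint speeds; "joint_efforts": joint torques, N m; "eef_pos": TCP position; "ee_rot": TCP orientation; "ft_force": force on the tool from outside, world axes, zero at the start; "moment": the same for the moment, N m; "width": opening from 0.0 (shut) to 1.0 (fully open); "grasp_force": force on a finger pad.
Only numpy, scipy, OpenCV 4.12 (cv2) and the standard library are available. Lean on these libraries where they do the work, as an engineer would, in place of code of your own. Each camera call takes 0.05 s, during which the arm holds its last target. There are 200 camera calls.

TASK

Get the memo pad ready for trimming in the small guillotine: with the wooden push stick, never with the fingers, feed it in under the finger guard until it bears squarely on the hidden back gauge, pressing it home for a moment with a gentle 5 to 12 newtons and never more than 16. Then lay the push stick flat on the desk, clear of the machine, and press the pressure bar down by its handle until it lies level and grips the pad. Leave the other things on the desk where they are.

Things in the scene. Friction and masses are not known exactly. Their poses are not given: they have to be found in the camera images.
- cutter: small grey guillotine, fixed to the desk. Origin on the desk under the middle of the guard; +x goes in under the guard, y across, z up. Its table top is 12 mm above the desk, 128 mm wide, from x=-130 to +138 mm. Behind the guard stand grey cheeks (y=±45..±61 mm) and a blade carrier, 94 mm high, above the pad's way; at the left rear a fixed blade lever, 200 mm high
- mouth (a point): middle of the opening under the clear finger guard, on the table at cutter x=0, 12 mm above the desk. The guard (x=-5..0) reaches from 37 to 88 mm above the desk: the opening is 25 mm high. Steel side lays lead the pad in: about 101 mm apart at x=-41 mm, narrowing to 74 mm at x=+10, parallel from there (75 mm); tops 30 mm above the desk
- gauge_mount: rear wall of the guillotine, carries the back gauge. Origin on the desk at cutter x=+128 mm, same axes. The gauge's rubber face, unseen under the cover, is set anywhere from 13 to 41 mm in front of it (cutter x=87..115 mm: the tail of a pad that is home is at cutter x=7..35 mm). It yields 1 mm for 8 N and springs back; find it by feel
- pad: memo pad: stiff glued block of white paper on grey board, 80 x 70 x 18 mm (x, y, z), about 0.12 kg, loose. It lies on the guillotine's table in front of the guard, up to 5 mm off the middle and a few degrees askew. Origin in the middle of its underside, x along its length, towards its grey bound edge and the guard
- pad_tail (a point): middle of the pad's rear edge face (the face the stick pushes), 40 mm behind its origin and 9 mm above its underside
- stick: wooden push stick, 141 mm long, 0.09 kg, loose, lying on its flat sole on the desk. Origin on the sole under its handle, x towards the pushing end, z up. Handle block: x=-41..+33 mm, 22 mm wide (y), 36 mm high: grasp it from above across y. Then a shaft 16 mm wide, 13 mm high, and a cross head 44 mm wide, 16 mm high, its flat front face at x=+100 mm
- stick_tip (a point): middle of the flat front face of the stick's head, 100 mm ahead of its origin and 8 mm above the sole
- clamp (a joint): angle of the pressure bar: 0 = level, foot resting on an 18 mm pad; 0.4 to 0.6 rad = raised, as at the start (0.75 at most); below 0 = pressed into the pad, or none under it. It stays where it is left (stiff hinge: some 3 N at the handle moves it). Hinge axis along cutter x, at cutter y=+52, z=36 mm
- clamp_grip (a point): top of the middle of the bar's black handle (a 20 mm thick, 46 mm long round grip along the bar, to the right of the machine), 142 mm from the hinge; with the bar level it is at cutter x=53, y=-90, z=52 mm
- clamp_foot: rubber foot under the pressure bar, 66 mm long across the pad and 14 mm wide, at cutter x=46..60 mm; origin on the hinge axis
- mouse: black computer mouse 109 x 60 x 38 mm, bystander, origin in the middle of its underside
- stapler: desk stapler 125 x 34 x 42 mm, bystander, origin in the middle of its underside
- mug: white mug 78 x 110 x 97 mm, bystander, origin in the middle of its underside
- pencil: wooden pencil 136 mm long, bystander
- usb_stick: small usb stick 52 x 18 x 8 mm, bystander
- glue_stick: upright glue stick, 28 mm across, 90 mm high, bystander
Not all that is in view belongs to the job. Leave any green or pink look-alike of the pad alone.

How it is judged:
By the outcome, as a careful person would: the job done as asked, in the order asked, and still so for the second after the job is handed in, with the robot touching nothing.
It also fails if it takes over 64 s, if anything falls off the work surface, if the arm or the gripper's body presses on something with over 40 N, if the wrist force passes 120 N, or if a joint passes its speed limit or range.

## Working session

There is one attempt and no reset: what is moved stays moved. The work goes in short steps, Python scripts to look and compute and a shell command to move; the robot and the scene stay as the last step left them, time stands still between calls to the robot, and variables do not carry over. Pictures are saved under pics/ and viewed, at most 13 in all, crops included, and the job is handed in when it is done.

```bash
mkdir -p pics
cat > h.py <<'E'
import numpy as np, cv2
from plant import robot
from scipy.spatial.transform import Rotation as R
def cap(n):
    c=robot.capture(n); c["image"]=np.array(c["image"]); return c
def rays(c,px):
    K=np.array([[c["fx"],0,c["cx"]],[0,c["fy"],c["cy"]],[0,0,1]])
    p=(np.atleast_2d(px).astype(float)-[c["cx"],c["cy"]])/[c["fx"],c["fy"]]
    u=p.copy()
    for _ in range(20): u=p/(1+c["k1"]*(u**2).sum(1,keepdims=True))
    return np.c_[u,np.ones(len(u))]
def onplane(c,px,z):
    V=np.array(c["view"]); d=rays(c,px)@V[:3,:3]; o=-V[:3,:3].T@V[:3,3]
    return o+d*((z-o[2])/d[:,2])[:,None]
def bydepth(c,px):
    V=np.array(c["view"]); px=np.atleast_2d(px).astype(int)
    z=c["range_z"][px[:,1],px[:,0]]
    return (rays(c,px)*z[:,None]-V[:3,3])@V[:3,:3]
def proj(c,P):
    V=np.array(c["view"]); q=np.atleast_2d(P)@V[:3,:3].T+V[:3,3]; u=q[:,:2]/q[:,2:]
    u=u*(1+c["k1"]*(u**2).sum(1,keepdims=True)); return u*[c["fx"],c["fy"]]+[c["cx"],c["cy"]]
E
python3 - <<'E'
from h import *
import pickle
for n in("scene","top"):
    c=cap(n); pickle.dump(c,open(n+".pkl","wb")); cv2.imwrite(f"pics/{n}0.png",c["image"])
    V=np.array(c["view"]); print(n,(-V[:3,:3].T@V[:3,3]).round(3),c["fx"],c["k1"])
s=robot.observe(); print(s)
E
```

```text
scene [ 0.077 -0.683  1.024] 419.51922780952754 0.031177543095549765
top [ 0.404 -0.101  1.416] 446.47555913375186 -0.13716317750349397
{'t': 0.1, 'joint_positions': array([ 1.13341478e+00,  3.00377237e-01,  1.52153718e+00,  1.03947637e-05,
        1.32069114e+00, -6.66292172e-02]), 'qvel': array([-7.07443731e-04, -8.97837972e-05, -6.62641993e-04,  4.27998779e-05,
        1.31347795e-04,  6.11507028e-04]), 'joint_efforts': array([-6.89089684e-04, -5.32652414e+01, -3.53281224e+01,  7.08326837e-02,
        2.35768704e-02, -3.00318686e-05]), 'eef_pos': array([0.19919819, 0.51242875, 0.22995637]), 'ee_rot': array([-5.79002187e-01, -3.08750877e+00,  1.53674636e-03]), 'ft_force': array([ 0.02307545,  0.17539567, -0.07285702]), 'moment': array([0.00928946, 0.00242648, 0.03907727]), 'grasp_force': 0.0, 'width': 1.0013853239166863}
```

View pics/top0.png

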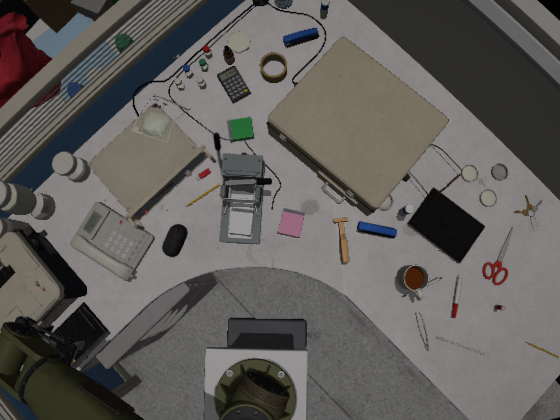

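View pics/scene0.png

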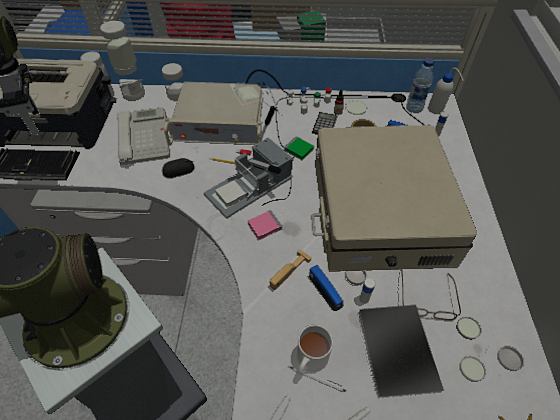

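The top view shows the cutter at about (241,200), with the white pad on its table at (240,222). The push stick is at (343,240), head up. The pad candidates are white (240,222) on the cutter table, pink (291,222) and green (240,128). White is the one, since it lies on the table in front of the guard. I'll confirm in a crop.

Run:
```python
from h import *
import pickle
c=pickle.load(open("top.pkl","rb")); im=c["image"]
a=cv2.resize(im[130:260,190:370],None,fx=4.4,fy=4.4,interpolation=cv2.INTER_CUBIC); cv2.imwrite("pics/crop1.png",a)
hsv=cv2.cvtColor(im,cv2.COLOR_BGR2HSV)
print(hsv[222,240],hsv[245,344],hsv[238,226])
# pad: white
m=((hsv[...,1]<30)&(hsv[...,2]>190)).astype(np.uint8)
m[:200]=0;m[245:]=0;m[:,:222]=0;m[:,262:]=0
k=max(cv2.findContours(m,0,2)[0],key=cv2.contourArea); r=cv2.minAreaRect(k); print(r)
print("pad",onplane(c,cv2.boxPoints(r),.030).round(4), onplane(c,[r[0]],.03).round(4))
m=((hsv[...,0]>8)&(hsv[...,0]<25)&(hsv[...,1]>90)).astype(np.uint8)
m[:210]=0;m[270:]=0;m[:,:325]=0;m[:,355:]=0
k=max(cv2.findContours(m,0,2)[0],key=cv2.contourArea); r=cv2.minAreaRect(k); print(r)
print("stick z0",onplane(c,cv2.boxPoints(r),.01).round(4))
```

```text
[  0   3 151] [ 16 119 146] [98 11 93]Traceback (most recent call last):
  File "<stdin>", line 10, in <module>
ValueError: max() iterable argument is empty
```

View pics/crop1.png

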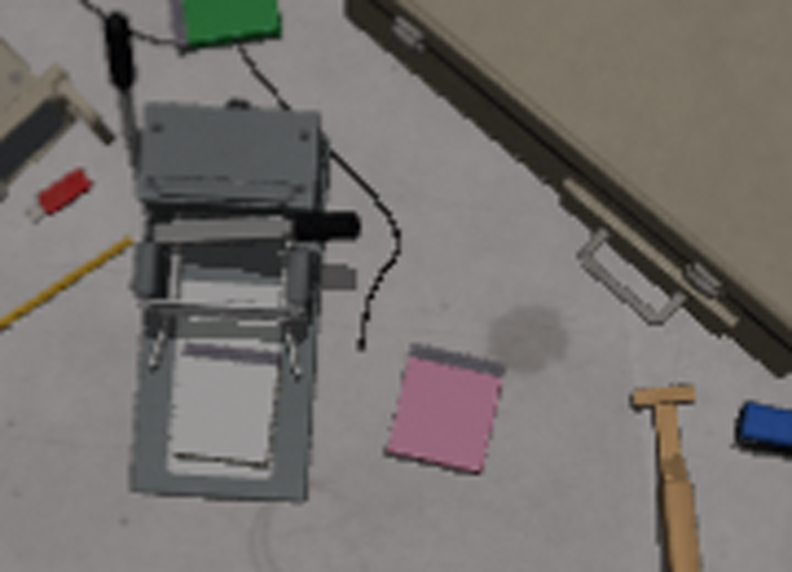

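The crop confirms it: the white pad with a grey bound edge lies on the cutter table. The pink and green ones are the look-alikes. Next, a coarse fix.

Run:
```python
from h import *
import pickle
c=pickle.load(open("top.pkl","rb")); im=c["image"]
f=lambda l:[(x/4.4+190-.4,y/4.4+130-.4) for x,y in l]
print("table front",onplane(c,f([(131,490),(308,500)]),.012).round(4))
print("rear cover top corners",onplane(c,f([(147,103),(322,112)]),.094).round(4))
print("pad",onplane(c,f([(183,345),(280,355),(267,466),(170,458)]),.030).round(4))
hsv=cv2.cvtColor(im,cv2.COLOR_BGR2HSV)
m=((hsv[...,0]>8)&(hsv[...,0]<25)&(hsv[...,1]>90)).astype(np.uint8)
m[:210]=0;m[270:]=0;m[:,:325]=0;m[:,355:]=0
k=max(cv2.findContours(m,0,2)[0],key=cv2.contourArea); r=cv2.minAreaRect(k); print(r)
print("stick",onplane(c,cv2.boxPoints(r),.01).round(4))
print("hammer head/tail", onplane(c,[(341,218.5),(345.5,262)],.015).round(4))
s=robot.observe(); print(R.from_rotvec(s["ee_rot"]).as_matrix().round(3), s["eef_pos"])
w=cap("wrist"); V=np.array(w["view"]); T=R.from_rotvec(s["ee_rot"]).as_matrix()
print("cam in tool pos",(T.T@(-V[:3,:3].T@V[:3,3]-s["eef_pos"])).round(3)); print("cam axes in tool",(T.T@V[:3,:3].T).round(3),w["fx"])
```

```text
table front [[ 0.4849  0.12    0.012 ]
 [ 0.48   -0.0074  0.012 ]]
rear cover top corners [[ 0.749   0.106   0.094 ]
 [ 0.7436 -0.0163  0.094 ]]
pad [[0.5879 0.0834 0.03  ]
 [0.5817 0.0137 0.03  ]
 [0.5025 0.021  0.03  ]
 [0.507  0.0901 0.03  ]]
((341.03948974609375, 239.9989776611328), (44.14261245727539, 13.074420928955078), 88.49256896972656)
stick [[ 0.5627 -0.2408  0.01  ]
 [ 0.5643 -0.2823  0.01  ]
 [ 0.4255 -0.2854  0.01  ]
 [ 0.424  -0.2445  0.01  ]]
hammer head/tail [[ 0.5612 -0.2627  0.015 ]
 [ 0.425  -0.2765  0.015 ]]
[[-0.932  0.362 -0.   ]
 [ 0.362  0.932 -0.001]
 [ 0.    -0.001 -1.   ]] [0.19919819 0.51242875 0.22995637]
cam in tool pos [ 0.073 -0.001 -0.155]
cam axes in tool [[ 0.    -0.968 -0.252]
 [ 1.     0.    -0.001]
 [ 0.001 -0.252  0.968]] 308.15336876837097
```

```bash
python3 -m jog '[[0,0,0,-0.0276,-0.0358,-0.0028,0],[0,0,0,-0.0276,-0.0358,-0.0028,0],[0,0,0,-0.0276,-0.0358,-0.0028,0],[0,0,0,-0.0276,-0.0358,-0.0028,0],[0,0,0,-0.0276,-0.0358,-0.0028,0],[0,0,0,-0.0276,-0.0358,-0.0028,0],[0,0,0,-0.0276,-0.0358,-0.0028,0],[0,0,0,-0.0276,-0.0358,-0.0028,0],[0,0,0,-0.0276,-0.0358,-0.0028,0],[0,0,0,-0.0276,-0.0358,-0.0028,0],[0,0,0,-0.0276,-0.0358,-0.0028,0],[0,0,0,-0.0276,-0.0358,-0.0028,0]]'
python3 -m jog '[[0,0,0,-0.0276,-0.0358,-0.0028,0],[0,0,0,-0.0276,-0.0358,-0.0028,0],[0,0,0,-0.0276,-0.0358,-0.0028,0],[0,0,0,-0.0276,-0.0358,-0.0028,0],[0,0,0,-0.0276,-0.0358,-0.0028,0],[0,0,0,-0.0276,-0.0358,-0.0028,0],[0,0,-6.75,0,0,0,0.4],[0,0,-6.75,0,0,0,0.4],[0,0,-6.75,0,0,0,0.4],[0,0,-6.75,0,0,0,0.4],[0,0,0,0,0,0,0.4],[0,0,0,0,0,0,0.4]]'
cat > st.py <<'E'
from h import *
def stick(c,hint=None):
    hsv=cv2.cvtColor(c["image"],cv2.COLOR_BGR2HSV)
    m=((hsv[...,0]>8)&(hsv[...,0]<25)&(hsv[...,1]>80)).astype(np.uint8)
    m=cv2.morphologyEx(m,cv2.MORPH_OPEN,np.ones((3,3)))
    return m
E
python3 - <<'E'
from st import *
s=robot.observe(); print(s["eef_pos"],R.from_rotvec(s["ee_rot"]).as_matrix().round(3),s["joint_positions"].round(2))
c=cap("wrist"); cv2.imwrite("pics/w1.png",c["image"])
import pickle; pickle.dump(c,open("w1.pkl","wb"))
E
```

```text
t: 1.35
eef_pos: [0.3523, -0.0097, 0.2643]
ee_rot: [0.579, 3.087, 0.0]
ft_force: [0.8, 0.3, -0.3]
width: 1.0
grasp_force: 0.0
t: 2.55
eef_pos: [0.4288, -0.268, 0.2807]
ee_rot: [0.152, -3.138, -0.0]
ft_force: [0.3, -0.6, -0.6]
width: 0.603
grasp_force: 0.0
[ 0.42880055 -0.26798169  0.28074557] [[-0.995 -0.097 -0.   ]
 [-0.097  0.995  0.   ]
 [ 0.     0.    -1.   ]] [-0.63  0.16  1.57 -0.    1.41 -2.3 ]
```

View pics/w1.png

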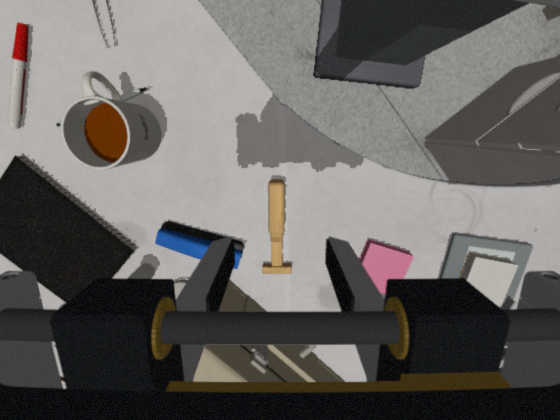

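The wrist view shows the stick upright in the picture: handle from (277,180) to (277,238), head at (277,268), between the open fingers. The stapler is at (200,243).

Run:
```python
from st import *
import pickle
c=pickle.load(open("w1.pkl","rb")); m=stick(c)
m[:170]=0;m[276:]=0;m[:,:255]=0;m[:,300:]=0
def box(mm): 
    k=max(cv2.findContours(mm,0,1)[0],key=cv2.contourArea); return cv2.minAreaRect(k)
h=m.copy();h[236:]=0;rh=box(h);print(rh,"handle corners top",onplane(c,cv2.boxPoints(rh),.036).round(4))
h=m.copy();h[:264]=0;r2=box(h);print(r2,onplane(c,cv2.boxPoints(r2),.016).round(4))
ys=np.arange(182,275,4); xs=[np.flatnonzero(m[y]).mean() for y in ys]; w=[m[y].sum() for y in ys]
for y,x,ww in zip(ys,xs,w): print(y,round(x,1),ww,bydepth(c,[(x,y)])[0].round(4))
```

```text
((276.0, 207.5), (55.0, 14.0), 90.0) handle corners top [[ 0.4202 -0.2837  0.036 ]
 [ 0.4185 -0.2655  0.036 ]
 [ 0.4939 -0.2579  0.036 ]
 [ 0.4958 -0.277   0.036 ]]
((276.5, 268.0), (8.0, 27.0), 90.0) [[ 0.5487 -0.2819  0.016 ]
 [ 0.5448 -0.2423  0.016 ]
 [ 0.5577 -0.2409  0.016 ]
 [ 0.5616 -0.2808  0.016 ]]
182 276.5 14 [ 0.4225 -0.2743  0.0326]
186 276.0 15 [ 0.4272 -0.2739  0.0365]
190 276.0 15 [ 0.4326 -0.2733  0.0357]
194 276.0 15 [ 0.4381 -0.2728  0.0349]
198 276.0 15 [ 0.4431 -0.2723  0.037 ]
202 276.0 15 [ 0.4484 -0.2718  0.0375]
206 276.0 15 [ 0.4541 -0.2713  0.0364]
210 276.0 15 [ 0.4599 -0.2708  0.0352]
214 276.0 15 [ 0.4656 -0.2703  0.0347]
218 276.0 15 [ 0.4707 -0.2697  0.0363]
222 276.0 15 [ 0.4763 -0.2692  0.0363]
226 276.0 15 [ 0.4822 -0.2687  0.0355]
230 276.0 15 [ 0.4874 -0.2682  0.037 ]
234 276.5 12 [ 0.4941 -0.2676  0.0341]
238 276.0 11 [ 0.5035 -0.2668  0.0241]
242 276.5 10 [ 0.5133 -0.266   0.0139]
246 276.5 10 [ 0.5201 -0.2654  0.0121]
250 276.5 10 [ 0.526  -0.2648  0.013 ]
254 276.5 10 [ 0.5323 -0.2642  0.013 ]
258 276.5 10 [ 0.5391 -0.2636  0.012 ]
262 276.5 10 [ 0.5449 -0.263   0.0132]
266 276.5 28 [ 0.5509 -0.2625  0.014 ]
270 276.5 28 [ 0.5564 -0.2619  0.0161]<stdin>:9: RuntimeWarning: Mean of empty slice.
  ret = ret.dtype.type(ret / rcount)
h.py:16: RuntimeWarning: invalid value encountered in cast
  V=np.array(c["view"]); px=np.atleast_2d(px).astype(int)
Traceback (most recent call last):
  File "h.py", line 17, in bydepth
    z=c["range_z"][px[:,1],px[:,0]]
      ~~~~~~~~~~~~^^^^^^^^^^^^^^^^^
IndexError: index -9223372036854775808 is out of bounds for axis 1 with size 560
```

```bash
python3 -m jog '[[0,0,0,-0.0045,-0.0010,0.04,0.4],[0,0,0,-0.0045,-0.0010,0.04,0.4],[0,0,0,-0.0045,-0.0010,0.04,0.4],[0,0,0,-0.0045,-0.0010,0.04,0.4],[0,0,0,-0.0045,-0.0009,0.04,0.4],[0,0,0,-0.0043,-0.0009,0.03,0.4],[0,0,0,0,0,0.0207,0.4],[0,0,0,0,0,0,0.4]]'
python3 -m jog '[[0,0,0,0,0,0,1],[0,0,0,0,0,0,1],[0,0,0,0,0,0,1],[0,0,0,0,0,0,1],[0,0,0,0,0,0,1],[0,0,0,0,0,0,1]]' 35
```

```text
t: 3.4
eef_pos: [0.4551, -0.2703, 0.0278]
ee_rot: [0.154, -3.134, -0.004]
ft_force: [0.0, -0.8, -0.4]
width: 0.602
grasp_force: 0.0
t: 4.0
eef_pos: [0.4563, -0.2712, 0.0307]
ee_rot: [-0.158, 3.137, -0.001]
ft_force: [-1.5, 0.2, 6.3]
width: 0.234
grasp_force: 35.0
```

```bash
python3 -m jog '[[0,0,0,0,0,-0.02,1],[0,0,0,0,0,-0.04,1],[0,0,0,-0.0126,0.019,-0.04,1],[0,0,0,-0.0126,0.019,-0.04,1],[0,0,0,-0.0126,0.019,-0.04,1],[0,0,0,-0.0126,0.019,-0.04,1],[0,0,0,-0.0126,0.019,-0.04,1],[0,0,0,-0.0126,0.019,-0.04,1],[0,0,4,0,0,0,1],[0,0,3.8,0,0,0,1],[0,0,0,0,0,0,1],[0,0,0,0,0,0,1]]'
python3 - <<'E'
from st import *
s=robot.observe(); print(s["eef_pos"],R.from_rotvec(s["ee_rot"]).as_matrix().round(3),s["ft_force"],s["width"])
c=cap("wrist"); 
cv2.imwrite("pics/w2.png",cv2.resize(c["image"][100:330,190:560],None,fx=2.1,fy=2.1,interpolation=cv2.INTER_CUBIC))
import pickle; pickle.dump(c,open("w2.pkl","wb"))
E
```

```text
t: 5.2
eef_pos: [0.5197, -0.1501, 0.3299]
ee_rot: [-0.053, -3.141, -0.0]
ft_force: [0.3, -0.0, -1.2]
width: 0.232
grasp_force: 35.0
[ 0.51973198 -0.15011819  0.32990578] [[-0.999  0.034 -0.001]
 [ 0.034  0.999  0.   ]
 [ 0.001  0.    -1.   ]] [ 0.33996368 -0.03858544 -1.17686565] 0.23210585044746948
```

View pics/w2.png

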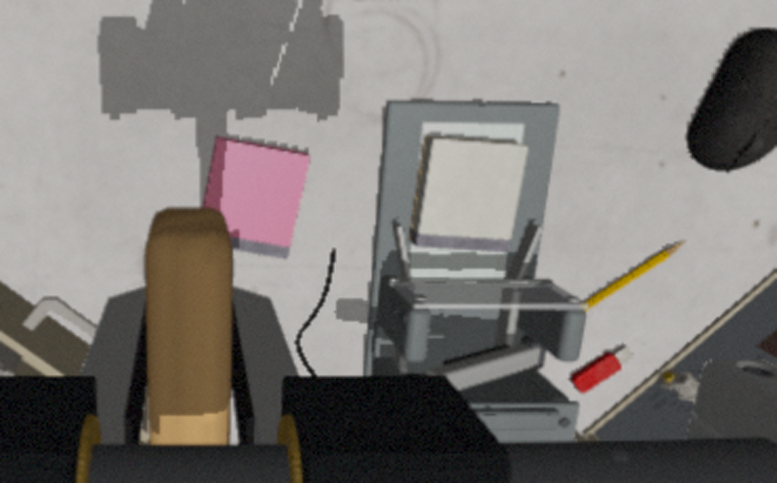

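The enlarged wrist view shows the table's near edge from (386,102) to (559,104). The pad top is (428,135), (527,146), (513,248), (413,238), with its grey edge towards the guard. The side lays are at (397,222) and (540,222).

Run:
```python
from h import *
import pickle
c=pickle.load(open("w2.pkl","rb"))
f=lambda l:[(x/2.1+190-.26,y/2.1+100-.26) for x,y in l]
show=lambda n,P:print(n,P.round(4).tolist())
show("front",onplane(c,f([(386,102),(559,104)]),.012))
show("left edge",onplane(c,f([(386,102),(380,180),(375,240),(368,340)]),.012))
show("lay tops",onplane(c,f([(397,222),(540,222)]),.030))
show("guard top near corners",onplane(c,f([(390,283),(555,283)]),.088))
g=cv2.cvtColor(c["image"],cv2.COLOR_BGR2HSV)
m=((g[...,2]>165)&(g[...,1]<60)).astype(np.uint8); m[:163]=0;m[219:]=0;m[:,:383]=0;m[:,443:]=0
m=cv2.morphologyEx(m,cv2.MORPH_OPEN,np.ones((5,5)))
k=max(cv2.findContours(m,0,1)[0],key=cv2.contourArea); r=cv2.minAreaRect(k); print(r)
show("pad white",onplane(c,cv2.boxPoints(r),.03))
show("pad eye",onplane(c,f([(428,135),(527,146),(511,250),(412,240)]),.03))
print(bydepth(c,[r[0]]))
```

```text
front [[0.4776, -0.0076, 0.012], [0.4824, 0.1196, 0.012]]
left edge [[0.4776, -0.0076, 0.012], [0.5345, -0.0098, 0.012], [0.5806, -0.0118, 0.012], [0.6627, -0.014, 0.012]]
lay tops [[0.5625, -0.0014, 0.03], [0.566, 0.1042, 0.03]]
guard top near corners [[0.5883, -0.0228, 0.088], [0.5923, 0.0864, 0.088]]
((414.9314880371094, 189.9593963623047), (46.310577392578125, 44.956886291503906), 4.085616588592529)
pad white [[0.5714, 0.0166, 0.03], [0.5029, 0.0177, 0.03], [0.5098, 0.0876, 0.03], [0.5791, 0.0891, 0.03]]
pad eye [[0.5001, 0.0177, 0.03], [0.5099, 0.0892, 0.03], [0.5866, 0.0845, 0.03], [0.5764, 0.0103, 0.03]]
[[0.53833436 0.05029261 0.03154061]]
```

```bash
python3 -m jog '[[0,0,0,0.0251,0.0341,0,1],[0,0,0,0.0251,0.0341,0,1],[0,0,0,0.0251,0.0341,0,1],[0,0,0,0.0251,0.0341,0,1],[0,0,0,0.0251,0.0341,0,1],[0,0,0,0.0251,0.0341,0,1],[0,0,0,0,0,0.048,1],[0,0,0,0,0,0.048,1],[0,0,0,0,0,0.048,1],[0,0,0,0,0,0.048,1],[0,0,0,0,0,0.048,1],[0,0,0,0,0,0.03,1]]'
python3 -m jog '[[0,0,0,0,0,0.01,1],[0,0,0.15,0,0,0.005,1],[0,0,0,0,0,0,1]]'
python3 - <<'E'
from h import *
c=cap("top"); cv2.imwrite("pics/t2.png",cv2.resize(c["image"][130:300,180:330],None,fx=3.5,fy=3.5,interpolation=cv2.INTER_CUBIC))
print(robot.observe()["ft_force"],robot.observe()["eef_pos"],robot.observe()["ee_rot"])
E
```

```text
t: 6.45
eef_pos: [0.3753, 0.0595, 0.0575]
ee_rot: [-0.054, -3.138, 0.0]
ft_force: [0.2, -0.1, -0.6]
width: 0.235
grasp_force: 35.0
t: 6.75
eef_pos: [0.3772, 0.0597, 0.0459]
ee_rot: [0.06, 3.14, 0.0]
ft_force: [0.5, 1.5, -0.1]
width: 0.231
grasp_force: 35.0
[ 0.16796487  0.85451226 -0.60901168] [0.37744971 0.05978016 0.04626451] [5.98635521e-02 3.13922165e+00 2.41337953e-04]
```

View pics/t2.png

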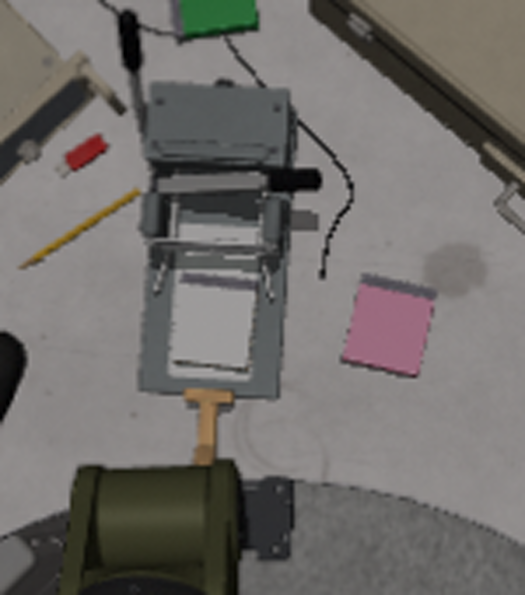

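The stick head at (209,398) is centred on the table and square to it, in front of the pad's tail. Pushing now.

```bash
python3 -m jog '[[0,0,0,-0.008,0,0.0015,1],[0,0,0,-0.005,0,0,1],[0,0,0,-0.005,0,0,1],[0,0,0,-0.005,0,0,1],[0,0,0,-0.005,0,0,1],[0,0,0,-0.005,0,0,1],[0,0,0,-0.005,0,0,1],[0,0,0,-0.005,0,0,1],[0,0,0,-0.005,0,0,1],[0,0,0,-0.005,0,0,1]]'
python3 -m jog '[[0,0,0,-0.005,0,0,1],[0,0,0,-0.005,0,0,1],[0,0,0,-0.005,0,0,1],[0,0,0,-0.005,0,0,1],[0,0,0,-0.005,0,0,1],[0,0,0,-0.005,0,0,1]]'
python3 - <<'E'
from h import *
c=cap("top"); cv2.imwrite("pics/t3.png",cv2.resize(c["image"][130:300,180:330],None,fx=3.5,fy=3.5,interpolation=cv2.INTER_CUBIC))
E
```

```text
t: 7.8
eef_pos: [0.43, 0.0577, 0.0436]
ee_rot: [-0.06, -3.141, 0.0]
ft_force: [-1.7, 0.5, 0.2]
width: 0.23
grasp_force: 35.0
t: 8.4
eef_pos: [0.46, 0.0566, 0.0436]
ee_rot: [-0.06, -3.141, 0.0]
ft_force: [-1.1, -0.2, -0.6]
width: 0.228
grasp_force: 35.0
```

View pics/t3.png

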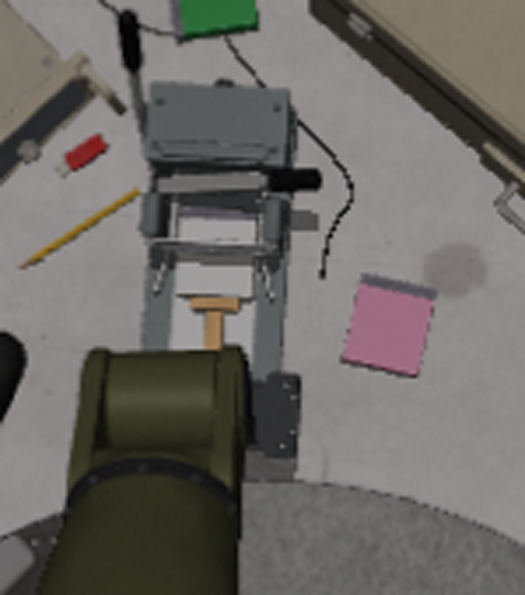

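The pad has squared up to the stick head at (213,300), and its front is already under the guard.

```bash
python3 -m jog '[[0,0,0,-0.004,0,0,1],[0,0,0,-0.004,0,0,1],[0,0,0,-0.004,0,0,1],[0,0,0,-0.004,0,0,1],[0,0,0,-0.004,0,0,1],[0,0,0,-0.004,0,0,1],[0,0,0,-0.004,0,0,1],[0,0,0,-0.004,0,0,1],[0,0,0,-0.004,0,0,1],[0,0,0,-0.004,0,0,1]]'
python3 -m jog '[[0,0,0,-0.0015,0,0,1],[0,0,0,-0.0015,0,0,1]]'
python3 -m jog '[[0,0,0,-0.0015,0,0,1],[0,0,0,-0.0015,0,0,1]]'
```

```text
t: 9.45
eef_pos: [0.4999, 0.055, 0.0436]
ee_rot: [-0.06, -3.141, 0.0]
ft_force: [-0.5, -0.7, -1.0]
width: 0.233
grasp_force: 35.0
t: 9.65
eef_pos: [0.5027, 0.0549, 0.0436]
ee_rot: [-0.06, -3.141, 0.0]
ft_force: [0.3, -0.4, 0.2]
width: 0.231
grasp_force: 35.0
t: 9.85
eef_pos: [0.5056, 0.0548, 0.0437]
ee_rot: [0.06, 3.141, -0.0]
ft_force: [-0.8, 0.5, -0.5]
width: 0.231
grasp_force: 35.0
```

```bash
cat > chk.py <<'E'
import sys
from plant import robot
s=robot.observe(); f=s["ft_force"]; print(s["eef_pos"].round(4),f.round(2)); sys.exit(f[0]<-3.2)
E
J='python3 -m jog'; C='python3 chk.py'
$J '[[0,0,0,-0.001,0,0,1],[0,0,0,-0.001,0,0,1],[0,0,0,-0.001,0,0,1],[0,0,0,-0.001,0,0,1],[0,0,0,-0.001,0,0,1]]' >/dev/null && $C &&
$J '[[0,0,0,-0.0005,0,0,1],[0,0,0,-0.0005,0,0,1]]' >/dev/null && $C &&
$J '[[0,0,0,-0.0005,0,0,1],[0,0,0,-0.0005,0,0,1]]' >/dev/null && $C &&
$J '[[0,0,0,-0.0005,0,0,1],[0,0,0,-0.0005,0,0,1]]' >/dev/null && $C &&
$J '[[0,0,0,-0.0005,0,0,1],[0,0,0,-0.0005,0,0,1]]' >/dev/null && $C &&
$J '[[0,0,0,-0.0005,0,0,1],[0,0,0,-0.0005,0,0,1]]' >/dev/null && $C &&
$J '[[0,0,0,-0.0005,0,0,1],[0,0,0,-0.0005,0,0,1]]' >/dev/null && $C &&
$J '[[0,0,0,-0.0005,0,0,1],[0,0,0,-0.0005,0,0,1]]' >/dev/null && $C &&
$J '[[0,0,0,-0.0005,0,0,1],[0,0,0,-0.0005,0,0,1]]' >/dev/null && $C &&
$J '[[0,0,0,-0.0005,0,0,1],[0,0,0,-0.0005,0,0,1]]' >/dev/null && $C &&
$J '[[0,0,0,-0.0005,0,0,1],[0,0,0,-0.0005,0,0,1]]' >/dev/null && $C &&
$J '[[0,0,0,-0.0005,0,0,1],[0,0,0,-0.0005,0,0,1]]' >/dev/null && $C &&
$J '[[0,0,0,-0.0005,0,0,1],[0,0,0,-0.0005,0,0,1]]' >/dev/null && $C
```

```text
[0.5104 0.0547 0.0436] [-6.22  0.33  1.58]True
```

```bash
python3 -m jog '[[0,0,0,0,0,0,1]]' | grep -E 'pos|ft'; python3 -m jog '[[0,0,0,0,0,0,1]]' | grep -E 'pos|ft'
```

```text
eef_pos: [0.5104, 0.0547, 0.0436]
ft_force: [-2.6, -0.1, 0.8]
eef_pos: [0.5104, 0.0547, 0.0436]
ft_force: [-2.8, 1.0, 0.3]
```

```bash
for i in 1; do python3 -m jog '[[0,0,0,-0.0003,0,0,1],[0,0,0,0,0,0,1]]' | grep -E 'pos|ft'; python3 -m jog '[[0,0,0,-0.0003,0,0,1],[0,0,0,0,0,0,1]]' | grep -E 'pos|ft'; done
```

```text
eef_pos: [0.5104, 0.0547, 0.0435]
ft_force: [-5.7, 0.5, 1.7]
eef_pos: [0.5106, 0.0547, 0.0435]
ft_force: [-6.7, 0.5, 2.8]
```

Run:
```python
from h import *
c=cap("top"); d=cap("scene")
a=cv2.resize(c["image"][165:225,210:280],(700,600),interpolation=cv2.INTER_CUBIC)[:, :]
b=d["image"][130:220,195:305]
cv2.imwrite("pics/t4.png",np.hstack([cv2.resize(a,(380,326)),cv2.resize(b,(398,326),interpolation=cv2.INTER_CUBIC)]))
# project nominal points: cutter frame
o=np.array([.611,.0512,0]);x=np.array([.9993,-.0366,0]);y=np.array([.0366,.9993,0]);z=np.array([0,0,1])
for n,p in(("tail L",(.005,.035,.03)),("tail R",(.005,-.035,.03)),("tip",(.005,0,.028)),("guardtop",(0,0,.088))):
    P=o+x*p[0]+y*p[1]+z*p[2]; print(n,proj(c,P).round(1),proj(d,P).round(1))
```

```text
tail L [[230.7 198.8]] [[242.6 173.7]]
tail R [[252.8 199.9]] [[255.9 186.1]]
tip [[241.8 199.4]] [[249.2 180.3]]
guardtop [[239.6 198. ]] [[246.9 167.9]]
```

View pics/t4.png

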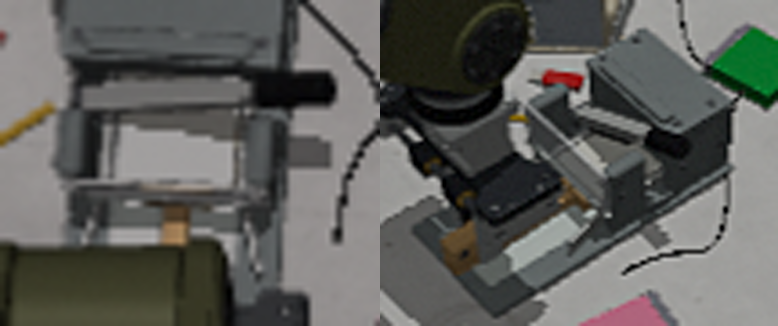

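```bash
cat > pr.py <<'E'
from plant import robot
s=robot.observe(); print(s["t"],(s["eef_pos"]*1e3).round(2),s["ft_force"].round(2),s["moment"].round(2),s["ee_rot"].round(4))
E
python3 pr.py
python3 -m jog '[[0,0,0,-0.0003,0,0,1],[0,0,0,0,0,0,1]]' >/dev/null; python3 pr.py
python3 -m jog '[[0,0,0,0.0010,0,0,1],[0,0,0,0,0,0,1]]' >/dev/null; python3 pr.py
python3 -m jog '[[0,0,0,0.0010,0,0,1],[0,0,0,0,0,0,1]]' >/dev/null; python3 pr.py
python3 -m jog '[[0,0,0,0.0010,0,0,1],[0,0,0,0,0,0,1]]' >/dev/null; python3 pr.py
```

```text
11.05 [510.6   54.67  43.52] [-7.37  0.33  2.31] [ 0.16  1.04 -0.  ] [-0.0601 -3.1396 -0.    ]
11.25 [510.75  54.68  43.49] [-8.31  0.36  2.53] [ 0.23  1.27 -0.03] [-6.0100e-02 -3.1392e+00 -1.0000e-04]
11.45 [510.26  54.65  43.53] [-3.38  1.25 -1.51] [0.13 0.65 0.01] [-0.0601 -3.1407  0.    ]
11.65 [509.78  54.61  43.8 ] [ 0.21  1.18 -1.48] [0.01 0.02 0.  ] [ 6.01e-02  3.14e+00 -1.00e-04]
11.85 [508.57  54.66  43.72] [ 0.06  0.12 -0.61] [0.03 0.01 0.  ] [ 6.0200e-02  3.1406e+00 -1.0000e-04]
```

```bash
python3 -m jog '[[0,0,0,-0.0005,0,0,1],[0,0,0,-0.0005,0,0,1],[0,0,0,-0.0005,0,0,1],[0,0,0,0,0,0,1]]' >/dev/null; python3 pr.py
python3 -m jog '[[0,0,0,-0.0005,0,0,1],[0,0,0,0,0,0,1]]' >/dev/null; python3 pr.py
python3 -m jog '[[0,0,0,-0.0005,0,0,1],[0,0,0,0,0,0,1]]' >/dev/null; python3 pr.py
python3 -m jog '[[0,0,0,-0.0005,0,0,1],[0,0,0,0,0,0,1],[0,0,0,0,0,0,1]]' >/dev/null; python3 pr.py
python3 -m jog '[[0,0,0,-0.0003,0,0,1],[0,0,0,0,0,0,1],[0,0,0,0,0,0,1]]' >/dev/null; python3 pr.py
```

```text
12.25 [509.97  54.63  43.61] [-0.55 -0.96 -0.8 ] [0.04 0.1  0.03] [-0.0602 -3.1409  0.    ]
12.45 [510.22  54.64  43.57] [-2.57  0.78  1.18] [-0.    0.53 -0.09] [-0.0602 -3.1403  0.    ]
12.65 [510.53  54.63  43.51] [-6.19 -0.29  1.63] [ 0.09  0.81 -0.04] [-0.0601 -3.1398  0.    ]
12.95 [510.77  54.66  43.45] [-7.44  1.21  2.81] [ 0.08  1.17 -0.01] [-0.06   -3.1392  0.    ]
13.25 [510.86  54.66  43.38] [-8.28  1.2   3.31] [ 0.13  1.32 -0.  ] [-0.0601 -3.1387 -0.    ]
```

```bash
python3 -m jog '[[0,0,0,-0.0004,0,0,1],[0,0,0,0,0,0,1],[0,0,0,0,0,0,1],[0,0,0,0,0,0,1]]' >/dev/null; python3 pr.py
python3 -m jog '[[0,0,0,0,0,0,1],[0,0,0,0,0,0,1],[0,0,0,0,0,0,1]]' >/dev/null; python3 pr.py
```

```text
13.65 [511.09  54.66  43.34] [-9.31  2.1   4.09] [ 0.21  1.52 -0.06] [-0.0601 -3.1382 -0.    ]
13.95 [511.06  54.66  43.34] [-11.34   1.08   4.16] [ 0.18  1.53 -0.07] [-0.06   -3.1382 -0.    ]
```

Loading twice from the same contact point gave about 9 N/mm, elastic and square, which matches the gauge. About 10 N was held. Now I retract straight and check while still holding the stick.

```bash
python3 -m jog '[[0,0,0,0.001,0,0,1],[0,0,0,0.002,0,0,1],[0,0,0,0.005,0,-0.001,1],[0,0,0,0.01,0,0,1],[0,0,0,0.02,0,0,1],[0,0,0,0.03,0,0,1],[0,0,0,0.04,0,0,1],[0,0,0,0.04,0,0,1],[0,0,0,0,0,-0.04,1],[0,0,0,0,0,-0.04,1],[0,0,0,0,0,0,1]]'
python3 - <<'E'
from h import *
c=cap("top"); d=cap("scene")
import pickle; pickle.dump((c,d),open("after.pkl","wb"))
b=d["image"][130:215,195:300]
cv2.imwrite("pics/t5.png",np.hstack([cv2.resize(c["image"][165:240,215:270],(390,532),interpolation=cv2.INTER_CUBIC),cv2.resize(b,(400,532*1),interpolation=cv2.INTER_CUBIC)]))
o=np.array([.611,.0512,0]);x=np.array([.9993,-.0366,0]);y=np.array([.0366,.9993,0]);z=np.array([0,0,1])
for n,p in(("front mid",(-.13,0,.012)),("tail0 R",(.0,-.035,.03)),("tail10 R",(.01,-.035,.03)),("guardbot R",(-.005,-.035,.037))):
    P=o+x*p[0]+y*p[1]+z*p[2]; a=proj(c,P)[0];e=proj(d,P)[0]
    print(n,((a-[215,165])*[390/55,532/75]).round(),((e-[195,130])*[400/105,532/85]+[390,0]).round())
E
```

```text
t: 15.05
eef_pos: [0.3658, 0.0604, 0.1287]
ee_rot: [0.06, 3.133, 0.001]
ft_force: [0.2, 0.8, -0.7]
width: 0.228
grasp_force: 35.0
front mid [174. 550.] [466. 466.]
tail0 R [267. 258.] [617. 356.]
tail10 R [269. 236.] [627. 346.]
guardbot R [265. 267.] [612. 352.]
```

View pics/t5.png

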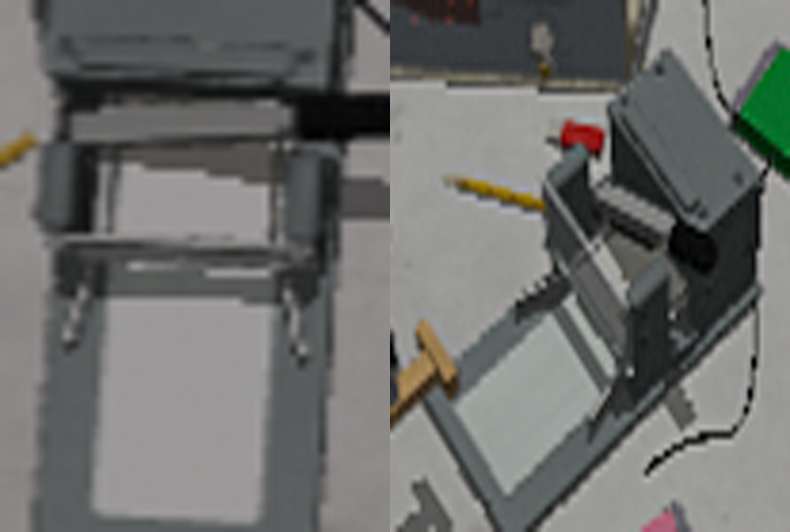

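Run:
```python
from h import *
import pickle
o=np.array([.611,.0512,0]);A=np.array([[.9993,-.0366,0],[.0366,.9993,0],[0,0,1]])
for c,n in zip(pickle.load(open("after.pkl","rb")),("top","scene")):
    g=np.stack(np.meshgrid(np.arange(560),np.arange(420)),-1).reshape(-1,2)
    P=(bydepth(c,g)-o)@A.T
    s=(P[:,0]>-.06)&(P[:,0]<.08)&(abs(P[:,1])<.034)&(P[:,2]>.004)&(P[:,2]<.1)
    print(n)
    for yb in (-.025,-.01,.01,.025):
        q=P[s&(abs(P[:,1]-yb)<.006)]; q=q[q[:,0].argsort()]*1e3
        print(yb,[(int(round(a)),int(round(b))) for a,_,b in q][::2])
```

```text
top
-0.025 [(-58, 15), (-57, 13), (-55, 15), (-54, 12), (-51, 12), (-49, 20), (-45, 16), (-45, 17), (-41, 12), (-41, 8), (-38, 12), (-38, 9), (-35, 13), (-35, 11), (-32, 14), (-32, 15), (-28, 12), (-26, 16), (-25, 10), (-23, 16), (-22, 10), (-20, 17), (-19, 9), (-16, 15), (-16, 12), (-13, 18), (-12, 9), (-10, 16), (-10, 15), (-7, 13), (-6, 10), (-5, 45), (-4, 63), (-4, 60), (-4, 81), (-4, 40), (-3, 40), (-3, 94), (-3, 12), (-2, 89), (10, 30), (11, 29), (13, 32), (14, 29), (16, 32), (17, 30), (20, 30), (20, 28), (23, 30), (26, 29), (27, 25), (30, 28), (30, 26), (33, 31), (33, 26), (36, 30), (36, 27), (39, 31), (40, 28), (42, 30), (43, 26), (45, 85), (45, 83), (46, 32), (46, 30), (48, 87), (48, 33), (49, 27), (50, 91), (51, 86), (52, 33), (53, 94), (53, 90), (56, 95), (57, 87), (60, 89), (61, 84), (68, 94), (68, 93), (69, 74), (69, 59), (69, 73), (70, 99), (70, 68), (71, 95), (73, 99), (74, 97), (76, 97)]
-0.01 [(-58, 12), (-58, 10), (-55, 11), (-54, 10), (-52, 14), (-51, 11), (-49, 16), (-48, 10), (-45, 10), (-45, 12), (-42, 10), (-42, 8), (-39, 16), (-39, 10), (-36, 11), (-35, 10), (
[... 4976 characters left out ...]
(-42, 12), (-40, 14), (-37, 13), (-34, 11), (-32, 12), (-28, 10), (-26, 11), (-23, 10), (-23, 14), (-20, 13), (-18, 15), (-16, 16), (-14, 12), (-10, 15), (-10, 13), (-6, 73), (-6, 67), (-5, 56), (-5, 61), (-5, 80), (-4, 84), (-4, 12), (-4, 84), (-4, 74), (-4, 53), (-4, 58), (-3, 42), (-3, 71), (-3, 86), (-2, 89), (-1, 86), (0, 61), (1, 12), (5, 14), (8, 9), (30, 30), (34, 29), (34, 28), (37, 33), (41, 30), (44, 30), (45, 63), (45, 53), (45, 57), (45, 65), (46, 60), (47, 29), (48, 66), (48, 46), (50, 32), (53, 32), (54, 59), (56, 66), (57, 28), (59, 26), (65, 96), (66, 95), (67, 61), (67, 59), (68, 63), (68, 62), (68, 66), (69, 98), (69, 55), (70, 83), (70, 73), (71, 99), (74, 98), (78, 100)]
```

The depth maps agree: the guard face reads x=-5 as given. The bare table shows up to x≈8 mm at both sides (y=±25) and the pad top begins just after. So the tail is at about 9 mm, square and within the allowed range, so the pad is home. Now I lay the stick down near its old place.

```bash
python3 -m jog '[[0,0,0,-0.0106,-0.0371,0,1],[0,0,0,-0.0106,-0.0371,0,1],[0,0,0,-0.0106,-0.0371,0,1],[0,0,0,-0.0106,-0.0371,0,1],[0,0,0,-0.0106,-0.0371,0,1],[0,0,0,-0.0106,-0.0371,0,1],[0,0,0,-0.0106,-0.0371,0,1],[0,0,0,-0.0106,-0.0371,0,1],[0,0,0,0,0,0.04,1],[0,0,0,0,0,0.04,1],[0,0,0,0,0,0.01,1],[0,0,0,0,0,0,1]]' 
python3 -m jog '[[0,0,0,0,0,0.002,1],[0,0,0,0,0,0.002,1],[0,0,0,0,0,0,1]]'; python3 -m jog '[[0,0,0,0,0,0.001,1],[0,0,0,0,0,0,1]]'
```

```text
t: 16.35
eef_pos: [0.4364, -0.2387, 0.0326]
ee_rot: [-0.06, -3.137, -0.004]
ft_force: [-0.6, 0.5, -0.8]
width: 0.23
grasp_force: 35.0
t: 16.65
eef_pos: [0.4377, -0.2396, 0.0308]
ee_rot: [0.06, 3.141, -0.0]
ft_force: [-0.1, -0.1, -1.2]
width: 0.234
grasp_force: 35.0
t: 16.85
eef_pos: [0.4378, -0.2397, 0.03]
ee_rot: [0.06, 3.14, -0.001]
ft_force: [-0.2, 0.7, 2.4]
width: 0.233
grasp_force: 35.0
```

```bash
python3 -m jog '[[0,0,0,0,0,0,0.4],[0,0,0,0,0,0,0.4],[0,0,0,0,0,0,0.4],[0,0,0,0,0,0,0.4],[0,0,0,0,0,-0.02,0.4],[0,0,0,0,0,-0.04,0.4],[0,0,0,0,0,-0.05,1],[0,0,0,0,0,-0.05,1],[0,0,0,0,0,-0.03,1],[0,0,0,0,0,0,1]]' 10
python3 - <<'E'
from h import *
import pickle
o=np.array([.611,.0512,0]);A=np.array([[.9993,-.0366,0],[.0366,.9993,0],[0,0,1]])
c=pickle.load(open("after.pkl","rb"))[0]
g=np.stack(np.meshgrid(np.arange(560),np.arange(420)),-1).reshape(-1,2)
W=bydepth(c,g);P=(W-o)@A.T
q=P[(P[:,0]>.035)&(P[:,0]<.072)&(P[:,1]<-.03)&(P[:,1]>-.12)&(P[:,2]>.05)&(P[:,2]<.2)]
for a in range(-115,-30,8):
    r=q[abs(q[:,1]*1e3-a)<4]
    if len(r): print(a,(r[:,0].mean()*1e3).round(),(r[:,0].min()*1e3).round(),(r[:,0].max()*1e3).round(),"top",np.percentile(r[:,2],80).round(4))
b=g[:,0]>270; s=b&(g[:,0]<450)&(g[:,1]>40)&(g[:,1]<215)&(W[:,2]>.06); print("case h",np.percentile(W[s,2],[50,95]), "nearest", W[s][(W[s][:,1]>-.15)][:,0].min())
c=cap("top");h=cv2.cvtColor(c["image"],cv2.COLOR_BGR2HSV)
m=((h[...,0]>8)&(h[...,0]<25)&(h[...,1]>90)).astype(np.uint8);m[:200]=0;m[280:]=0;m[:,:305]=0;m[:,356:]=0
k=max(cv2.findContours(m,0,1)[0],key=cv2.contourArea);print(onplane(c,cv2.boxPoints(cv2.minAreaRect(k)),.01).round(3), bydepth(c,np.argwhere(m)[::40,::-1])[:,2].round(3))
E
```

```text
t: 17.85
eef_pos: [0.4388, -0.2403, 0.224]
ee_rot: [0.06, 3.135, -0.006]
ft_force: [-0.4, 0.2, -0.7]
width: 0.299
grasp_force: 0.0
-91 53.0 45.0 61.0 top 0.1197
-83 50.0 42.0 59.0 top 0.1214
-75 51.0 43.0 61.0 top 0.1182
-67 50.0 43.0 61.0 top 0.1129
-59 55.0 36.0 70.0 top 0.109
-51 54.0 36.0 71.0 top 0.1043
-43 60.0 44.0 71.0 top 0.0968
-35 57.0 45.0 71.0 top 0.0967
case h [0.17016351 0.17472474] nearest 0.40359222170889275
[[ 0.544 -0.225  0.01 ]
 [ 0.544 -0.263  0.01 ]
 [ 0.516 -0.263  0.01 ]
 [ 0.515 -0.225  0.01 ]] [0.008 0.011]
```

Run:
```python
from h import *
import pickle
c=pickle.load(open("after.pkl","rb"))[0]
print(onplane(c,[(270,121),(372,207)],.16).round(3), bydepth(c,[(275,122),(370,205),(330,190),(335,195)]).round(3))
g=np.stack(np.meshgrid(np.arange(560),np.arange(420)),-1).reshape(-1,2);W=bydepth(c,g)
s=(W[:,2]>.12)&(W[:,2]<.25)&(g[:,0]>262)&(g[:,0]<420)&(g[:,1]>40)&(g[:,1]<225)
for y in np.arange(-.06,-.3,-.03):
    r=W[s&(abs(W[:,1]-y)<.006)]; print(y.round(2), r[:,0].min().round(3) if len(r) else None)
```

```text
[[ 0.83  -0.039  0.16 ]
 [ 0.579 -0.335  0.16 ]] [[ 0.823 -0.055  0.173]
 [ 0.584 -0.329  0.162]
 [ 0.655 -0.229  0.001]
 [ 0.638 -0.245  0.004]]
-0.06 0.795
-0.09 0.777
-0.12 0.751
-0.15 0.728
-0.18 0.702
-0.21 0.678
-0.24 0.651
-0.27 0.619
```

```bash
python3 -m jog '[[0,0,0,-0.0267,0.0279,0,1],[0,0,0,-0.0267,0.0279,0,1],[0,0,0,-0.0267,0.0279,0,1],[0,0,0,-0.0267,0.0279,0,1],[0,0,0,-0.0267,0.0279,0,1],[0,0,0,-0.0267,0.0279,0,1],[0,0,0,-0.0267,0.0279,0,1],[0,0,0,-0.0267,0.0279,0,1],[0,0,0,0,0,0.04,1],[0,0,0,0,0,0.028,1],[0,0,0,0,0,0,1]]' 10
python3 - <<'E'
from h import *
s=robot.observe();P=s["eef_pos"];o=np.array([.611,.0512,0]);A=np.array([[.9993,-.0366,0],[.0366,.9993,0],[0,0,1]])
print(A@(P-o)-[0,0,.025],s["joint_positions"])
E
```

```text
t: 19.0
eef_pos: [0.6574, -0.0243, 0.1455]
ee_rot: [-0.059, -3.131, -0.001]
ft_force: [0.0, -0.6, 0.6]
width: 0.005
grasp_force: 0.0
[ 0.0491689  -0.07376477  0.1204585 ] [-9.26297992e-02  6.17804469e-01  1.26405846e+00 -7.44367163e-06
  1.26931010e+00 -1.62547767e+00]
```

```bash
python3 -m jog '[[0,0,0,0,0,0.008,1],[0,0,0,0,-0.002,0.008,1],[0,0,0,0,-0.002,0.008,1]]' | grep -E 'pos|ft'
python3 -m jog '[[0,0,0,0,-0.002,0.008,1],[0,0,0,0,-0.002,0.008,1],[0,0,0,0,-0.002,0.008,1]]' | grep -E 'pos|ft'
python3 -m jog '[[0,0,0,0,-0.001,0.004,1],[0,0,0,0,-0.001,0.004,1]]' | grep -E 'pos|ft'
```

```text
eef_pos: [0.6599, -0.0292, 0.1283]
ft_force: [-0.5, 0.3, 1.3]
eef_pos: [0.6593, -0.0351, 0.1032]
ft_force: [1.2, -0.5, 1.0]
eef_pos: [0.6591, -0.0369, 0.0952]
ft_force: [-0.4, -0.2, 1.6]
```

```bash
python3 -m jog '[[0,0,0,0,-0.001,0.004,1],[0,0,0,0,-0.001,0.004,1],[0,0,0,0,0,0.002,1]]' | grep -E 'pos|ft'
python3 - <<'E'
from h import *
c=cap("scene"); cv2.imwrite("pics/s6.png",cv2.resize(c["image"][110:230,190:330],None,fx=5,fy=5,interpolation=cv2.INTER_CUBIC))
E
```

```text
eef_pos: [0.659, -0.0388, 0.0853]
ft_force: [-0.1, 0.1, 0.6]
```

View pics/s6.png

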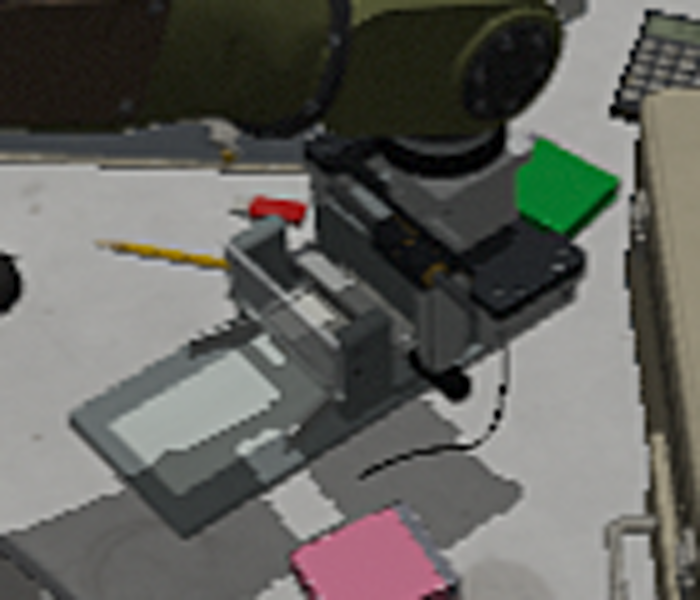

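The fingers stand on the black handle at (450,375), and the bar is nearly level. I'll press on gently and watch the force.

```bash
cat > ck2.py <<'E'
import sys
from plant import robot
s=robot.observe(); f=s["ft_force"]; print(s["eef_pos"].round(4),f.round(2)); sys.exit(f[2]>8)
E
J='python3 -m jog'; C='python3 ck2.py'
$J '[[0,0,0,0,-0.0005,0.002,1],[0,0,0,0,0,0.002,1]]' >/dev/null && $C &&
$J '[[0,0,0,0,0,0.001,1],[0,0,0,0,0,0.001,1]]' >/dev/null && $C &&
$J '[[0,0,0,0,0,0.001,1],[0,0,0,0,0,0,1]]' >/dev/null && $C &&
$J '[[0,0,0,0,0,0.001,1],[0,0,0,0,0,0,1]]' >/dev/null && $C &&
$J '[[0,0,0,0,0,0.001,1],[0,0,0,0,0,0,1]]' >/dev/null && $C &&
$J '[[0,0,0,0,0,0.001,1],[0,0,0,0,0,0,1]]' >/dev/null && $C
```

```text
[ 0.6592 -0.0392  0.0817] [ 0.04 -0.11  0.79]False
```

```bash
sed -i 's/sys.exit(f\[2\]>8)/sys.exit(int(f[2]>8))/' ck2.py
J='python3 -m jog'; C='python3 ck2.py'
$J '[[0,0,0,0,0,0.001,1],[0,0,0,0,0,0.001,1]]' >/dev/null && $C &&
$J '[[0,0,0,0,0,0.001,1],[0,0,0,0,0,0,1]]' >/dev/null && $C &&
$J '[[0,0,0,0,0,0.001,1],[0,0,0,0,0,0,1]]' >/dev/null && $C &&
$J '[[0,0,0,0,0,0.001,1],[0,0,0,0,0,0,1]]' >/dev/null && $C &&
$J '[[0,0,0,0,0,0.001,1],[0,0,0,0,0,0,1]]' >/dev/null && $C
```

```text
[ 0.6591 -0.0393  0.0797] [ 0.39 -0.75  0.61]
[ 0.6591 -0.0392  0.0785] [-0.59 -0.08 -0.09]
[ 0.6591 -0.0392  0.0775] [ 0.95 -0.42  0.52]
[ 0.6591 -0.0392  0.0771] [-2.81  0.25  4.94]
[ 0.6592 -0.0393  0.0768] [-5.2  -0.6  10.38]
```

```bash
python3 -m jog '[[0,0,0,0,0,0.0005,1],[0,0,0,0,0,0,1],[0,0,0,0,0,0,1]]' | grep -E 'pos|ft'
python3 -m jog '[[0,0,0,0,0,-0.005,1],[0,0,0,0,0,-0.03,1],[0,0,0,0,0,-0.05,1],[0,0,0,0,0,-0.05,1],[0,0,0,0.04,-0.02,-0.02,1],[0,0,0,0.04,-0.02,0,1],[0,0,0,0.04,-0.02,0,1],[0,0,0,0.04,-0.02,0,1],[0,0,0,0.04,-0.02,0,1],[0,0,0,0,0,0,1],[0,0,0,0,0,0,1]]' | grep -E 'pos|ft'
python3 - <<'E'
from h import *
c=cap("top"); cv2.imwrite("pics/t7.png",cv2.resize(c["image"][120:280,190:370],None,fx=3.7,fy=3.7,interpolation=cv2.INTER_CUBIC))
o=np.array([.611,.0512,0]);A=np.array([[.9993,-.0366,0],[.0366,.9993,0],[0,0,1]])
g=np.stack(np.meshgrid(np.arange(560),np.arange(420)),-1).reshape(-1,2);P=(bydepth(c,g)-o)@A.T
q=P[(P[:,0]>.046)&(P[:,0]<.060)&(P[:,1]<.04)&(P[:,1]>-.13)&(P[:,2]>.035)&(P[:,2]<.2)]
for a in range(-115,40,10):
    r=q[abs(q[:,1]*1e3-a)<5]
    if len(r): print(a,"top",np.median(r[:,2]).round(4),np.percentile(r[:,2],80).round(4))
s=P[(P[:,0]>-.01)&(P[:,0]<.045)&(abs(P[:,1])<.03)&(P[:,2]>.022)&(P[:,2]<.036)]
for y in(-.025,0,.025): r=s[abs(s[:,1]-y)<.006]; print("pad tail>=",y,r[:,0].min().round(4))
E
```

```text
eef_pos: [0.6593, -0.0393, 0.0767]
ft_force: [-7.1, -0.8, 15.0]
eef_pos: [0.4554, -0.1318, 0.2307]
ft_force: [0.0, -0.2, -0.5]
-105 top 0.0513 0.0548
-95 top 0.0509 0.0545
-85 top 0.0499 0.0515
-75 top 0.0519 0.0531
-65 top 0.0513 0.0531
-55 top 0.0495 0.0513
-45 top 0.0481 0.0496
-35 top 0.0472 0.0483
-25 top 0.0464 0.0483
-15 top 0.0491 0.0535
-5 top 0.0475 0.0506
5 top 0.0485 0.0512
15 top 0.0475 0.049
25 top 0.0482 0.0497
35 top 0.0495 0.0509
pad tail>= -0.025 0.0101
pad tail>= 0 -0.004
pad tail>= 0.025 0.0107
```

View pics/t7.png

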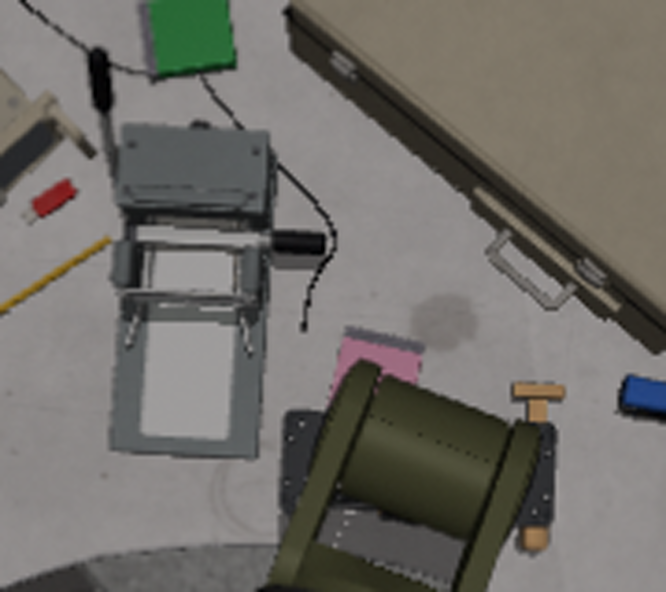

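The bar reads level along its whole length (47 to 52 mm high) and the handle is at (298,243). The pad's tail is square at about 10 mm, the stick lies flat on the desk at (538,390), and the arm is touching nothing. Handing in.

```bash
python3 -c "
from plant import robot
print(robot.close_job())"
```

```text
the job is handed in; nothing more can be done
None
```

I've handed in the job: the pad is home and square on the back gauge, pressed at about 10 N with a highest reading of 11.3 N, the stick lies flat on the desk clear of the machine, and the pressure bar is level on the pad.

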